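# Load a bar through the guide tube of a cut-off jig

### The arm

A 6-joint arm with a two-finger parallel gripper is mounted at the origin on the work surface. World frame = base frame: x ahead of the robot, y to its left, z up, the work surface at z = 0. Lengths are in m, angles in rad, forces in N, time in s.
With the tool pointing down it reaches from about 0.275 to 0.85 m from the base axis. Payload 19 kg.
Tool frame: the origin (TCP) lies at the very end of the fingers, on their centre line; the grasp point (between the pads) lies 19 mm behind it (bot.pinch_z is the distance from the TCP to the grasp point, in m); y points along the fingers, x is the direction in which the jaws open and shut, and the axes are right-handed (so a half turn about y gives the same grasp; the last joint's range is limited). The gripper opens to 85 mm and grips with 20 to 120 N. Pads are 22 mm wide; open, the fingers measure 114 mm over their backs; the gripper's body (76 mm by 85 mm) begins 54 mm behind the grasp point. The pads swing forward as they close: fully open they stand 13 mm farther back than shut.
Start: joints at [-1.27, 0.15, 1.437, -0, 1.554, -0.134], TCP at [0.242, -0.521, 0.231] pointing down, gripper open.
Joint ranges: [-2.8, 2.8], [-0.68, 2.1], [0.12, 2.68], [-1.39, 4.53], [0.16, 2.79], [-2.81, 2.81]. Speed limits (rad/s): [1.89, 1.89, 2.22, 3.01, 3.01, 3.01].

### API

Orientations are given as a unit quaternion [x, y, z, w].
In Python, from rig import bot gives the robot as it stands. The module is installed in compiled form; this text tells all that it offers.
- The arm moves only by the tool send_rows, never from a script. Its argument "increments" is text: rows parted by semicolons, each of 7 numbers parted by spaces: the shift along the tool's x, y, z in cm, then the turn, a rotation vector about the tool's x, y, z in degrees, then the opening, from -1 (shut) to 1 (fully open), so that 0 is half open. In form: dx dy dz ax ay az gripper; .... A call has 1 to 8 rows; each row shifts and turns the commanded pose from where the row before left it, along the tool's axes as they then stand; what a row does not reach is not made up. A row lasts 1/10 s, in which the tool goes at most 50 mm and 8.59 degrees, less where a joint would pass 70% of its speed; a pose out of reach is approached as far as the arm can. A call is refused whole if a number of a shift passes 5 or a number of a turn 8.59, either way. A call with a gripper value outside its range is refused whole. The fingers move at their own pace and stop on an object; the grip force is fixed at half the most. Time passes only in rows, so rows that do not move let the fingers close. It gives the time, the measured TCP pose, the force and the opening at its end, in the units of the state.
- bot.state(): the state, without advancing time (a new reading comes with each control period).
- bot.grab_frame(name): name is "scene" or "side" or "wrist"; returns a dict with "color" (480x640x3 uint8, blue, green, red), "intrinsics" (3x3 intrinsics, pixels), "world_to_cam" (4x4, takes a point from world to camera coordinates). Camera axes: x right, y down, z forward; pixel columns grow to the right and rows downward; lengths in m; the calibration is good to about 2 mm. A picture is of the moment at which its call begins. There is no depth.
- bot.finish_job(): hands the job in, once; it reports no verdict.
The state is a dict: "t": time; "joint_pos": joint angles; "joint_vel": joint speeds; "joint_efforts": joint torques, N m; "eef_pos": TCP position; "eef_rot": TCP orientation; "wrist_force": force on the tool from outside, world axes, zero at the start; "torque": the same for the moment, N m; "opening": finger opening in m.
Only numpy, scipy, OpenCV 4.12 (cv2) and the standard library are available. Lean on these libraries where they do the work, as an engineer would, in place of code of your own. Each camera call takes 0.05 s, during which the arm holds its last target.

### The job

Take the slim round bar from the rack and feed it endwise, kept straight, through the guide tube of the cut-off jig, in at the flared mouth, until its front end has come up to the stop plate beyond the tube. Then let go so that it rests in the tube, and leave the fat pipe lying on the rack.

Things in the scene. Friction and masses are not known exactly. Their poses are not given: they have to be found in the camera images.
- bar_center (a point): Centre of the slim round aluminium bar: 16 mm thick, 300 mm long, 160 g, x along it, ends alike. It lies level 47 mm above the table in either lane of a low rack, on two V supports (12 mm wide, 62 mm tall) about 50 mm either side of its centre; its ends overhang the rack, the table 39 mm below. Held at 60 N 105 mm behind its centre (away from the jig) it stays level and the hand ends clear of the mouth.
- pipe_center (a point): Centre of the fat dark steel pipe, to be left alone: 42 mm thick, 300 mm long, 900 g, too thick for the guide tube. It lies in the rack's other lane, parallel to the bar, 110 mm from it between centre lines, its centre 66 mm above the table. x runs along the pipe.
- mouth (a point): Centre of the flared mouth of the fixed steel guide tube, on its axis, 130 mm above the table. x points level along the tube in the feed direction (roughly +y, within 12 degrees), z up. The tube runs from x = 0 to 90 mm: bore 40 mm, outside 48 mm; over the first 12 mm it flares, to 60 mm inside and 68 mm outside at the mouth. It stands on a pedestal; nothing in front of the mouth.
- stop (a point): Centre of the near face of the jig's fixed upright stop plate, on the tube's axis, 200 mm beyond the mouth (110 mm beyond the tube's far end). Plate 70 mm wide, 8 mm thick, top 35 mm above the axis. Axes as the mouth's. When the bar's end touches it, the bar's centre is 150 mm before it, 50 mm inside the mouth, so the bar stays in the tube when let go.

How it is judged:
By the outcome, as a careful person would: the job done as asked, in the order asked, and still so for the second after the job is handed in, with the robot touching nothing.
It also fails if it takes over 45 s, if anything falls off the work surface, if the arm or the gripper's body presses on something with over 40 N, if the wrist force passes 120 N, or if a joint passes its speed limit or range.

## Working session

There is one attempt and no reset: what is moved stays moved. The work goes in short steps, Python scripts to look and compute and a tool call to move; the robot and the scene stay as the last step left them, time stands still between calls to the robot, and variables do not carry over. Pictures are saved under pics/ and viewed, and the job is handed in when it is done.

Besides the shell and the picture viewer there is one more tool, called after "Request:" by a JSON object that holds its "op" and its "data", one argument or row to a line. send_rows: Moves the arm, as the interface text tells. Its arguments: {"type":"object","properties":{"increments":{"type":"string"}},"required":["increments"]}

```bash
mkdir -p pics; python3 - <<'E'
from rig import bot
import cv2,json
s=bot.state();print(s, bot.pinch_z)
for n in("scene","side","wrist"):
    f=bot.grab_frame(n);cv2.imwrite(f"pics/{n}0.png",f["color"]);print(n,f["intrinsics"].tolist(),f["world_to_cam"].round(4).tolist())
E
```

```text
{'t': 0.0, 'joint_pos': array([-1.27000931e+00,  1.50973288e-01,  1.43801369e+00, -1.66358498e-05,
        1.55379136e+00, -1.33995615e-01]), 'joint_vel': array([ 0.00155637, -0.00060929, -0.00035675, -0.00095805,  0.00086703,
       -0.00018173]), 'joint_efforts': array([-1.79126990e-03, -7.13052106e+01, -5.70875037e+01, -3.55078837e-04,
        8.89748102e-03, -2.04505392e-05]), 'eef_pos': array([ 0.24210532, -0.52128128,  0.23069133]), 'eef_rot': array([-0.59580699,  0.3807139 , -0.38006614,  0.59633941]), 'wrist_force': array([ 0.78694818, -0.21820803,  0.57540504]), 'torque': array([ 0.02768264, -0.00241357, -0.01628112]), 'opening': 0.08532043243126201} 0.0187
scene [[514.6848737478882, 0.0, 326.3348179567915], [0.0, 514.6848737478882, 238.6202511738258], [0.0, 0.0, 1.0]] [[0.8173, 0.5758, 0.0215, -0.4985], [0.4165, -0.5646, -0.7126, -0.1017], [-0.3982, 0.5914, -0.7012, 1.2638], [0.0, 0.0, 0.0, 1.0]]
side [[576.0941282328771, 0.0, 326.75174894204633], [0.0, 576.0941282328771, 239.43057726379084], [0.0, 0.0, 1.0]] [[0.9896, -0.1436, 0.0025, -0.5651], [-0.0774, -0.5478, -0.833, 0.2162], [0.121, 0.8242, -0.5533, 0.9411], [0.0, 0.0, 0.0, 1.0]]
wrist [[427.7200862019805, 0.0, 314.72442117697585], [0.0, 427.7200862019805, 232.6437140864502], [0.0, 0.0, 1.0]] [[0.421, -0.9071, -0.0, -0.5761], [-0.876, -0.4066, 0.2595, -0.0332], [-0.2354, -0.1092, -0.9658, 0.3777], [0.0, 0.0, 0.0, 1.0]]
```

View pics/scene0.png

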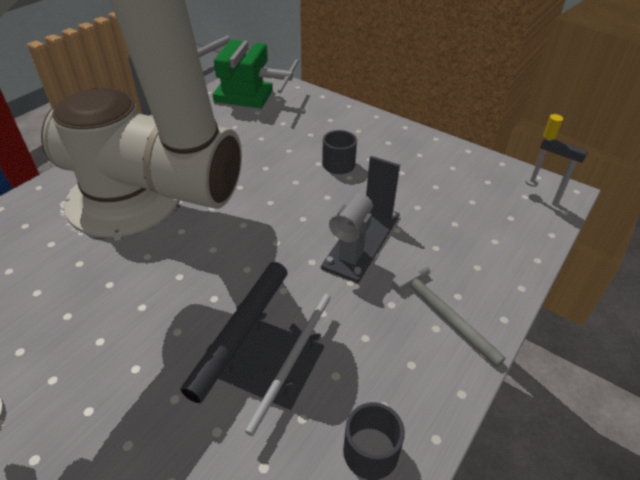

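View pics/side0.png

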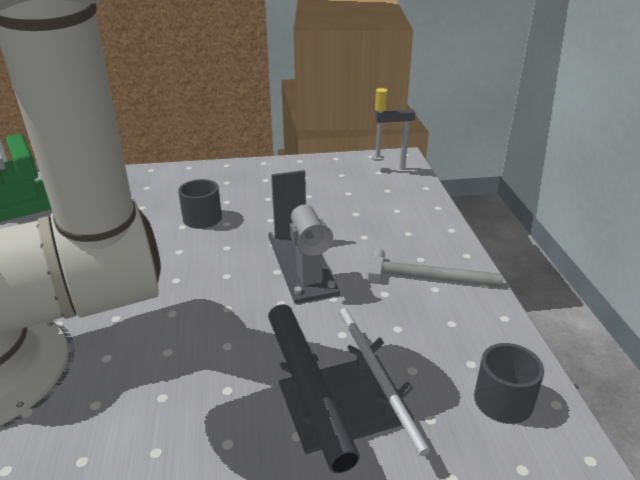

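View pics/wrist0.png

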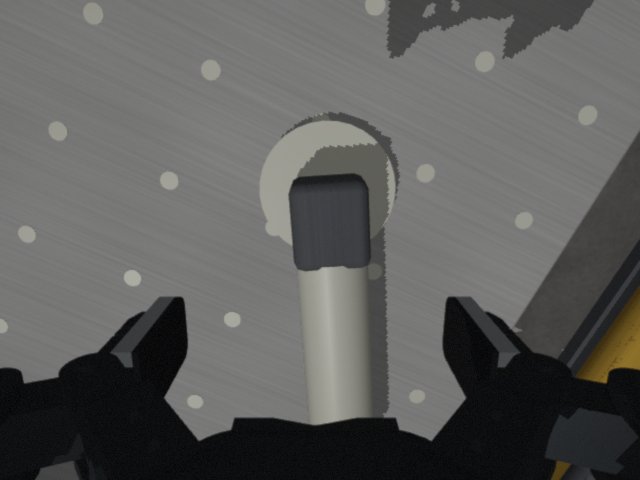

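The scene shows the bar from about (251,430) to (327,298). The side view shows it from (424,450) to (345,312), with the mouth near (314,238). I'll zoom in to refine these positions.

```bash
python3 - <<'E'
import cv2,numpy as np
a=cv2.imread("pics/scene0.png");b=cv2.imread("pics/side0.png")
c1=cv2.resize(a[140:290,300:440],None,fx=4,fy=4,interpolation=cv2.INTER_CUBIC)
c2=cv2.resize(b[160:310,250:350],None,fx=4,fy=4,interpolation=cv2.INTER_CUBIC)[:600]
c1=cv2.convertScaleAbs(c1,alpha=1.5);c2=cv2.convertScaleAbs(c2,alpha=1.5)
cv2.imwrite("pics/c1.png",c1);cv2.imwrite("pics/c2.png",c2)
c3=cv2.resize(a[280:440,230:345],None,fx=3.7,fy=3.7);c4=cv2.resize(b[300:460,330:435],None,fx=3.7,fy=3.7)
cv2.imwrite("pics/c34.png",np.hstack([c3,c4])); print(c3.shape,c4.shape)
E
```

```text
(592, 426, 3) (592, 388, 3)
```

View pics/c1.png

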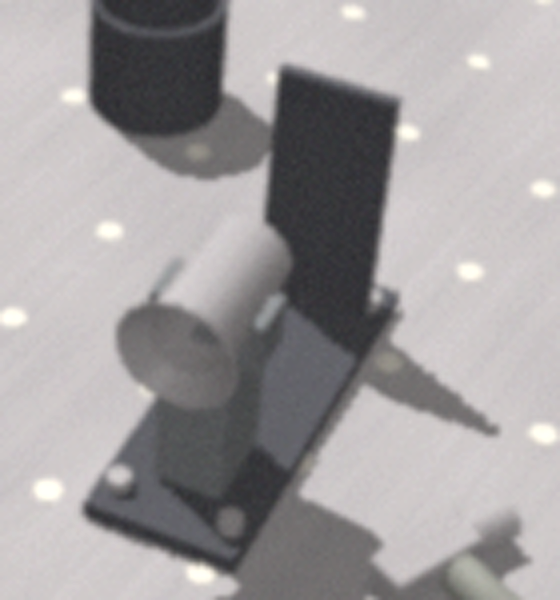

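View pics/c2.png

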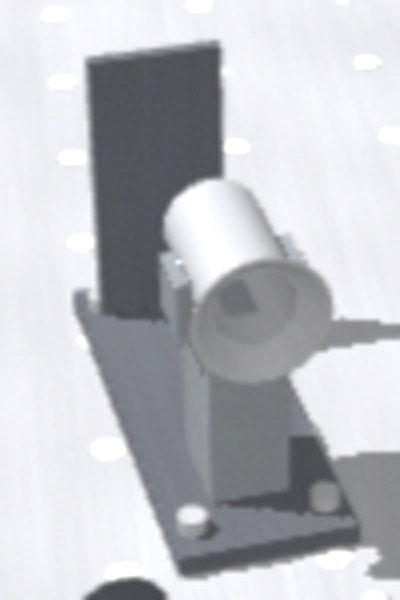

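View pics/c34.png

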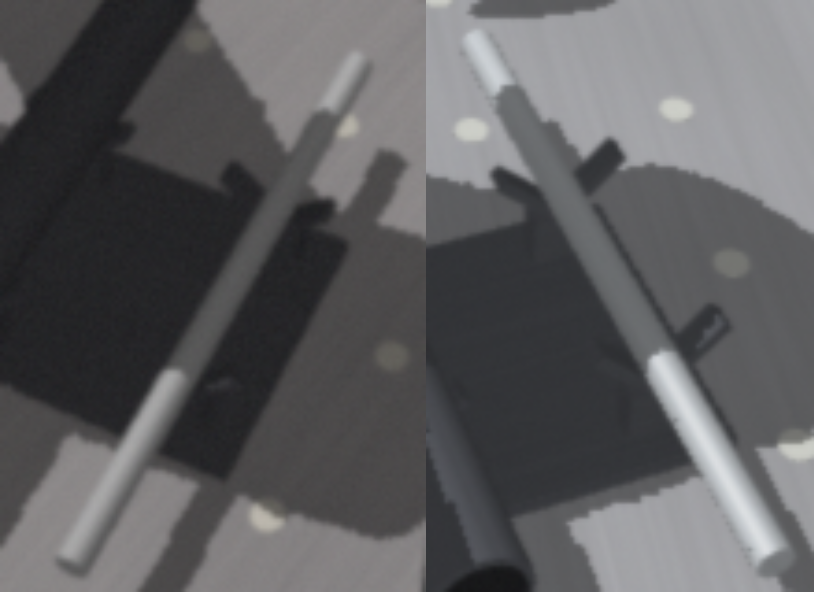

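```bash
cat > h.py <<'E'
import numpy as np,cv2
K={"scene":np.array([[514.6849,0,326.3348],[0,514.6849,238.6203],[0,0,1]]),"side":np.array([[576.0941,0,326.7517],[0,576.0941,239.4306],[0,0,1]])}
W={"scene":np.array([[0.8173,0.5758,0.0215,-0.4985],[0.4165,-0.5646,-0.7126,-0.1017],[-0.3982,0.5914,-0.7012,1.2638]]),"side":np.array([[0.9896,-0.1436,0.0025,-0.5651],[-0.0774,-0.5478,-0.833,0.2162],[0.121,0.8242,-0.5533,0.9411]])}
def tri(p,q):
    X=cv2.triangulatePoints(K["scene"]@W["scene"],K["side"]@W["side"],np.array(p,float).reshape(2,1),np.array(q,float).reshape(2,1)).ravel();return X[:3]/X[3]
def plane(n,p,z):
    R,t=W[n][:,:3],W[n][:,3]; d=R.T@np.linalg.inv(K[n])@np.array([*p,1.]); c=-R.T@t
    return c+d*(z-c[2])/d[2]
def proj(n,X): x=K[n]@(W[n][:,:3]@X+W[n][:,3]); return x[:2]/x[2]
E
python3 - <<'E'
from h import *
np.set_printoptions(precision=4,suppress=True)
N=((249.5,430.8),(424.9,451.4));F=((327.3,296.2),(343,310.3));M=((344.5,229),(315.3,240.3))
for nm,(p,q),z in (("near",N,.047),("far",F,.047),("mouth",M,.130),
  ("TL",((300+282/4,140+67/4),(250+88/4,160+60/4)),.165),("TR",((300+399/4,140+102/4),(250+219/4,160+46/4)),.165)):
    print(nm,tri(p,q),plane("scene",p,z),plane("side",q,z))
E
```

```text
near [ 0.6611 -0.2821  0.047 ] [ 0.6609 -0.2818  0.047 ] [ 0.6612 -0.2823  0.047 ]
far [0.6023 0.0125 0.0459] [0.6045 0.0092 0.047 ] [0.6014 0.0138 0.047 ]
mouth [0.5678 0.1174 0.1259] [0.5719 0.1111 0.13  ] [0.5665 0.1141 0.13  ]
TL [0.5046 0.312  0.1621] [0.5093 0.3044 0.165 ] [0.5036 0.3108 0.165 ]
TR [0.5724 0.3233 0.1604] [0.5765 0.3149 0.165 ] [0.5711 0.3171 0.165 ]
```

```bash
cat >> h.py <<'E'
from scipy.spatial.transform import Rotation as Ro
def Rt(u,s=1): # u feed dir xy; tool y = down, tool x perpendicular to the bar
    u=np.array([u[0],u[1],0.]);u/=np.linalg.norm(u);y=np.array([0,0,-1.]);x=s*np.cross(y,u)
    return np.column_stack([x,y,np.cross(x,y)])
def delta(bot,pos,R):
    s=bot.state();C=Ro.from_quat(s["eef_rot"]).as_matrix()
    return (C.T@(np.array(pos)-s["eef_pos"])*100).round(2),np.degrees(Ro.from_matrix(C.T@R).as_rotvec()).round(2)
E
python3 - <<'E'
from h import *
from rig import bot
np.set_printoptions(precision=4,suppress=True)
print(Ro.from_quat(bot.state()["eef_rot"]).as_matrix())
u=(-.0588,.2946)
for s in(1,-1): print(delta(bot,[.6526,-.238,.15],Rt(u,s)), Rt(u,s))
E
```

```text
[[ 0.4212 -0.0003  0.907 ]
 [-0.9069  0.0009  0.4212]
 [-0.0009 -1.      0.0001]]
(array([-8.4 ,  8.1 , 49.16]), array([ -0.04, -76.37,  -0.04])) [[ 0.9807  0.     -0.1957]
 [ 0.1957  0.      0.9807]
 [ 0.     -1.      0.    ]]
(array([-8.4 ,  8.1 , 49.16]), array([  0.04, 103.63,  -0.04])) [[-0.9807  0.      0.1957]
 [-0.1957  0.     -0.9807]
 [-0.     -1.      0.    ]]
```

Request:
{"op": "send_rows", "data": {
  "increments": "-0.6 0 4 0 0 0 1;-0.7 0 4 0 0 0 1;-0.7 0 4 0 0 0 1;-0.7 0 4 0 0 0 1;-0.7 0 4 0 0 0 1;-0.7 0 4 0 0 0 1;-0.7 0 4 0 0 0 1;-0.7 0 4 0 0 0 1"
}}

```text
t: 0.95
eef_pos: [0.5104, -0.3356, 0.2311]
eef_rot: [-0.596, 0.38, -0.38, 0.596]
wrist_force: [-0.4, -0.9, 0.2]
opening: 0.0854
```

Request:
{"op": "send_rows", "data": {
  "increments": "-0.7 0 4 0 0 0 1;-0.7 0 4 0 0 0 1;-0.7 0 4 0 0 0 1;-0.7 0 3 0 0 0 1;0 0 0 0 -8 0 1;0 0 0 0 -8 0 1;0 0 0 0 -8 0 1;0 0 0 0 -8 0 1"
}}

```text
t: 1.75
eef_pos: [0.6335, -0.2481, 0.2308]
eef_rot: [-0.678, 0.2, -0.199, 0.679]
wrist_force: [-0.0, 0.7, 0.9]
opening: 0.0854
```

Request:
{"op": "send_rows", "data": {
  "increments": "0 0 0 0 -8 0 1;0 0 0 0 -8 0 1;0 0 0 0 -8 0 1;0 0 0 0 -8 0 1;0 0 0 0 -8 0 1;0 0 0 0 -4 0 1;0 0 0 0 0 0 1;0 0 0 0 0 0 1"
}}

```text
t: 2.55
eef_pos: [0.6334, -0.2482, 0.231]
eef_rot: [-0.704, -0.066, 0.066, 0.704]
wrist_force: [-0.5, 0.7, 0.4]
opening: 0.085
```

```bash
python3 - <<'E'
from h import *
from rig import bot
np.set_printoptions(precision=4,suppress=True)
print(delta(bot,[.6526,-.238,.16],Rt((-.0588,.2946),1)))
for n in ("wrist","side"):
  f=bot.grab_frame(n);cv2.imwrite(f"pics/{n}1.png",f["color"])
  if n=="wrist":np.savez("w1.npz",K=f["intrinsics"],W=f["world_to_cam"])
E
```

```text
(array([2.08, 7.1 , 0.64]), array([-0.02, -0.52, -0.02]))
```

View pics/wrist1.png

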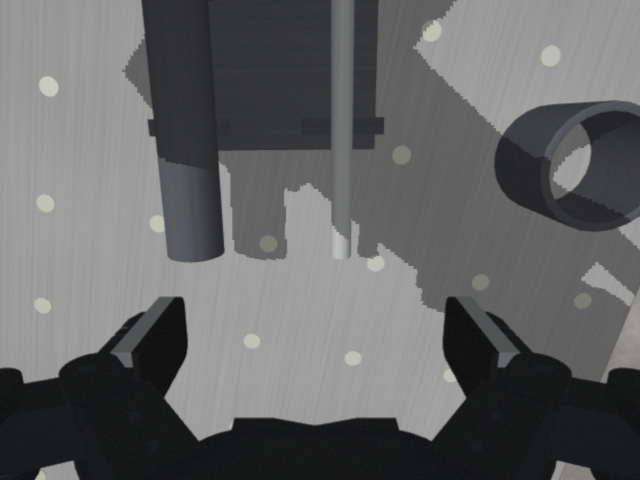

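The wrist view shows the bar running from (343,0) to its near end at (341,258), with the pipe to the left of it. I'll check both against the earlier triangulation.

```bash
python3 - <<'E'
from h import *
np.set_printoptions(precision=4,suppress=True)
d=np.load("w1.npz");K["w"]=d["K"];W["w"]=d["W"][:3]
im=cv2.imread("pics/wrist1.png",0)
a=plane("w",(341,258),.047);b=plane("w",(343,2),.047);print(a,b,(b-a)/np.linalg.norm(b-a))
E
```

```text
[ 0.6629 -0.288   0.047 ] [ 0.6267 -0.1056  0.047 ] [-0.195   0.9808  0.    ]
```

Request:
{"op": "send_rows", "data": {
  "increments": "1 1 0.2 0 -0.5 0 1;1.1 1 0.2 0 0 0 1;0 3 0 0 0 0 1;0 3 0 0 0 0 1;0 2 0 0 0 0 1;0 0 0 0 0 0 1"
}}

```text
t: 3.25
eef_pos: [0.6526, -0.239, 0.1268]
eef_rot: [-0.702, -0.069, 0.072, 0.705]
wrist_force: [-0.2, -0.0, -0.3]
opening: 0.0855
```

```bash
python3 - <<'E'
from h import *
from rig import bot
np.set_printoptions(precision=4,suppress=True)
print(delta(bot,[.653,-.240,.0285],Rt((-.195,.981),1)))
for n in ("wrist",):
  f=bot.grab_frame(n);cv2.imwrite(f"pics/{n}2.png",f["color"])
E
```

```text
(array([ 0.07,  9.83, -0.14]), array([-0.22,  0.17, -0.27]))
```

View pics/wrist2.png

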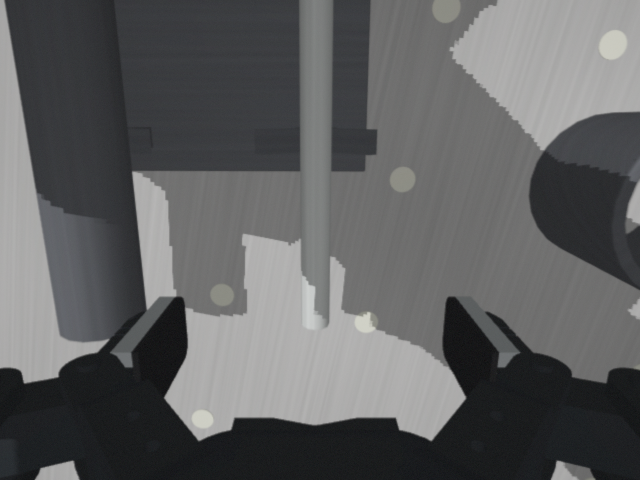

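The bar sits centred between the fingers at x≈315 px, and the pipe is clear on the left. Going down.

Request:
{"op": "send_rows", "data": {
  "increments": "0 2.5 0 0 0 0 1;0 2.5 0 0 0 0 1;0 2.5 0 0 0 0 1;0 1.8 0 0 0 0 1;0 0.5 -0.1 -0.2 0 -0.2 1;0 0 0 0 0 0 1;0 0 0 0 0 0 1"
}}

```text
t: 4.0
eef_pos: [0.6543, -0.2415, 0.035]
eef_rot: [0.705, 0.072, -0.068, -0.702]
wrist_force: [-0.2, 0.4, 0.1]
opening: 0.085
```

Request:
{"op": "send_rows", "data": {
  "increments": "0 0 0 0 0 0 -1;0 0 0 0 0 0 -1;0 0 0 0 0 0 -1;0 0 0 0 0 0 -1;0 0 0 0 0 0 -1;0 0 0 0 0 0 -1;0 0 0 0 0 0 -1;0 0 0 0 0 0 -1"
}}

```text
t: 4.8
eef_pos: [0.6534, -0.2412, 0.0333]
eef_rot: [0.705, 0.072, -0.069, -0.703]
wrist_force: [-1.9, -0.9, 2.6]
opening: 0.0138
```

Closed 5 mm higher than intended. I'll reopen, lower and regrip so the pads hold the bar fully.

Request:
{"op": "send_rows", "data": {
  "increments": "0 0 0 0 0 0 0;0 0 0 0 0 0 0;0 0 0 0 0 0 0;0 0 0 0 0 0 0"
}}

```text
t: 5.2
eef_pos: [0.6536, -0.2411, 0.0333]
eef_rot: [0.705, 0.072, -0.069, -0.703]
wrist_force: [-0.7, 0.1, 0.1]
opening: 0.0426
```

```bash
python3 - <<'E'
from h import *
from rig import bot
np.set_printoptions(precision=4,suppress=True)
print(bot.state()["opening"],delta(bot,[.653,-.240,.0285],Rt((-.195,.981),1)))
f=bot.grab_frame("side");cv2.imwrite("pics/side3.png",cv2.resize(f["color"][260:480,230:500],None,fx=2.5,fy=2.5))
E
```

```text
0.0425990055848258 (array([-0.03,  0.48,  0.12]), array([0.19, 0.17, 0.21]))
```

View pics/side3.png

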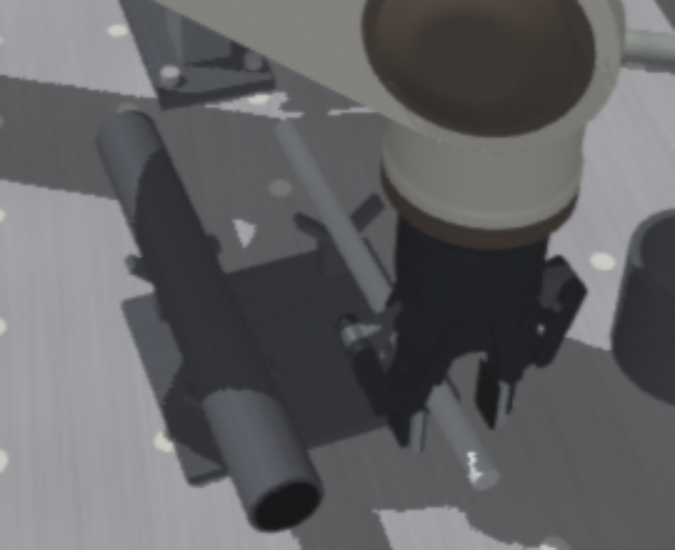

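The side view shows the jaws astride the bar's rear overhang. The bar is still in its V supports and the pipe is untouched.

Request:
{"op": "send_rows", "data": {
  "increments": "0 0.5 0.1 0.2 0.2 0.2 0;0 0 0 0 0 0 0;0 0 0 0 0 0 -1;0 0 0 0 0 0 -1;0 0 0 0 0 0 -1;0 0 0 0 0 0 -1;0 0 0 0 0 0 -1;0 0 0 0 0 0 -1"
}}

```text
t: 6.05
eef_pos: [0.6533, -0.2402, 0.0283]
eef_rot: [-0.704, -0.069, 0.069, 0.704]
wrist_force: [-3.3, 0.5, 0.3]
opening: 0.0143
```

Request:
{"op": "send_rows", "data": {
  "increments": "0 -1 0 0 0 0 -1;0 -2 0 0 0 0 -1;0 -2 0 0 0 0 -1;0 -2 0 0 0 0 -1;0 -2 0 0 0 0 -1;0 0 0 0 0 0 -1;0 0 0 0 0 0 -1"
}}

```text
t: 6.75
eef_pos: [0.6534, -0.2402, 0.1183]
eef_rot: [0.704, 0.069, -0.069, -0.704]
wrist_force: [-1.5, -0.1, -2.3]
opening: 0.0147
```

```bash
python3 - <<'E'
from h import *
from rig import bot
np.set_printoptions(precision=4,suppress=True)
s=bot.state();print(s["opening"],s["eef_pos"],s["wrist_force"],s["torque"])
for n in ("side","scene"):
  f=bot.grab_frame(n);cv2.imwrite(f"pics/{n}4.png",f["color"])
E
```

```text
0.014693703123254678 [ 0.6534 -0.2402  0.1183] [-1.4505 -0.0503 -2.2768] [-0.1809 -0.046   0.0264]
```

View pics/side4.png

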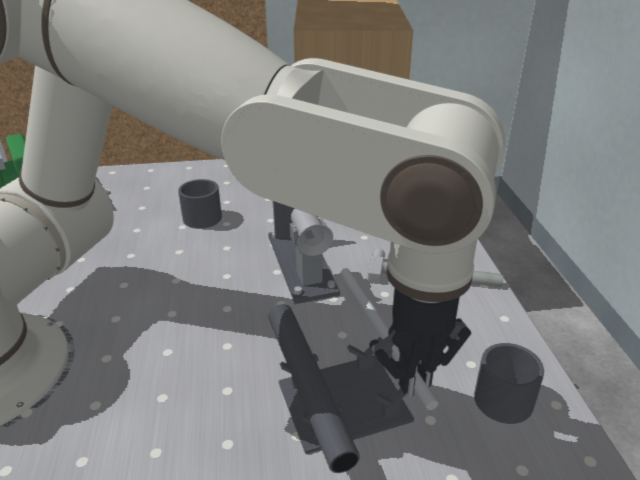

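View pics/scene4.png

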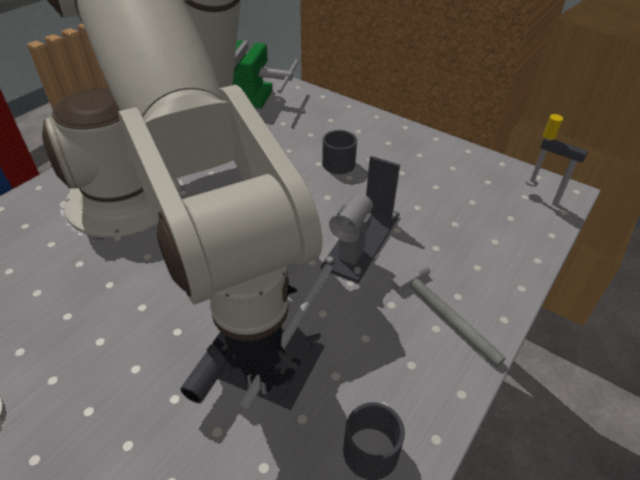

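```bash
python3 - <<'E'
import cv2,numpy as np
a=cv2.imread("pics/scene4.png");b=cv2.imread("pics/side4.png")
c=[cv2.resize(x,(400,500),interpolation=cv2.INTER_CUBIC) for x in (a[240:340,280:360],b[255:355,330:410])]
cv2.imwrite("pics/tip4.png",cv2.convertScaleAbs(np.hstack(c),alpha=1.4))
E
```

```text
(no output)
```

View pics/tip4.png

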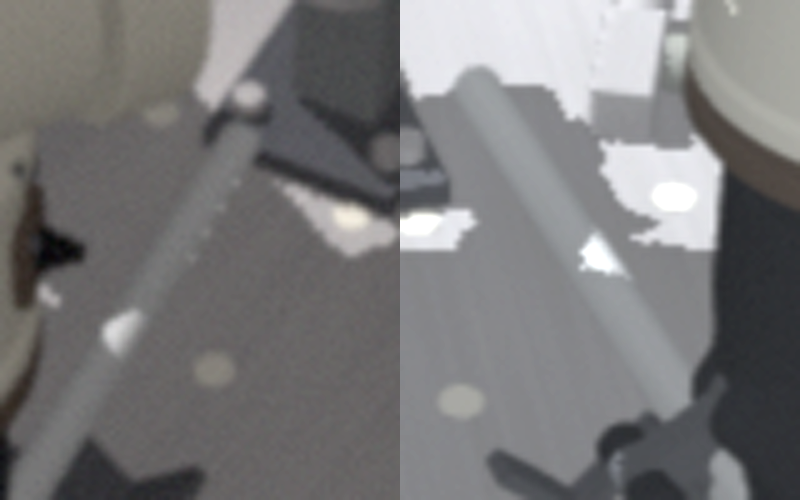

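```bash
python3 - <<'E'
from h import *
np.set_printoptions(precision=4,suppress=True)
print(tri((329,265.5),(345.6,271)))
g=np.array([.6534,-.2402,.137]);print(g+.2545*np.array([-.195,.981,0]))
# axis from both: bar along (255.0/6...)
print(tri((280+25/5,240+480/5),(330+275/5,255+385/5)))
for th in (8,9,10,11):
  u=np.array([-np.sin(np.radians(th)),np.cos(np.radians(th)),0])
  for m in ([.569,.114,.13],):
    m=np.array(m); s=m+.2*u; l=np.array([u[1],-u[0],0]);z=np.array([0,0,.035])
    print(th,[proj(n,X).round(1) for n in("scene","side") for X in (m,s-.035*l+z,s+.035*l+z)])
E
```

```text
[0.604  0.0119 0.1328]
[0.6038 0.0095 0.137 ]
[ 0.6342 -0.1541  0.1403]
8 [array([344.1, 227.6]), array([370.1, 155.7]), array([399.9, 164.9]), array([316.7, 240.2]), array([273.5, 175.7]), array([307.1, 171.4])]
9 [array([344.1, 227.6]), array([368.5, 155.4]), array([398.5, 164.3]), array([316.7, 240.2]), array([271.9, 176.1]), array([305.3, 171.5])]
10 [array([344.1, 227.6]), array([366.9, 155.1]), array([397.1, 163.7]), array([316.7, 240.2]), array([270.3, 176.5]), array([303.6, 171.6])]
11 [array([344.1, 227.6]), array([365.4, 154.8]), array([395.6, 163.1]), array([316.7, 240.2]), array([268.7, 176.9]), array([301.9, 171.7])]
```

```bash
python3 - <<'E'
from h import *
from scipy.optimize import least_squares
np.set_printoptions(precision=4,suppress=True)
o=np.array([[344.5,229],[370.5,156.75],[399.75,165.5],[315.3,240.3],[272,175.],[304.75,171.2]])
def r(p):
  u=np.array([-np.sin(p[2]),np.cos(p[2]),0]);m=np.array([p[0],p[1],.13]);s=m+.2*u; l=np.array([u[1],-u[0],0]);z=np.array([0,0,.035])
  return (np.array([proj(n,X) for n in("scene","side") for X in (m,s-.035*l+z,s+.035*l+z)])-o).ravel()
q=least_squares(r,[.569,.114,.16]);print(q.x,np.degrees(q.x[2]),q.fun)
E
```

```text
[0.5683 0.1142 0.1448] 8.298814778970474 [-0.6289 -1.5967 -1.0979 -1.2931 -0.4829 -0.9057  0.9869 -0.105   0.7066
  0.8221  1.4603  0.2057]
```

```bash
python3 - <<'E'
from h import *
from rig import bot
np.set_printoptions(precision=4,suppress=True)
print(delta(bot,[.6105,-.1774,.1113],Rt((-.1443,.9895),1)))
E
```

```text
(array([-2.95,  0.58,  6.96]), array([-0.06,  2.92, -0.07]))
```

Request:
{"op": "send_rows", "data": {
  "increments": "-0.7 0 1.5 0 0 0 -1;-0.8 0 2 0 0 0 -1;-0.8 0.3 2 0 0 0 -1;-0.65 0.3 1.5 0 0 0 -1;0 0 0 0 1.5 0 -1;0 0 0 0 1.4 0 -1;0 0 0 0 0 0 -1;0 0 0 0 0 0 -1"
}}

```text
t: 7.65
eef_pos: [0.611, -0.1778, 0.112]
eef_rot: [-0.705, -0.051, 0.051, 0.705]
wrist_force: [0.5, 0.7, -1.3]
opening: 0.014
```

```bash
python3 - <<'E'
from h import *
from rig import bot
np.set_printoptions(precision=4,suppress=True)
print(delta(bot,[.6105,-.1774,.1113],Rt((-.1443,.9895),1)))
b=bot.grab_frame("side")["color"];a=bot.grab_frame("scene")["color"];w=bot.grab_frame("wrist")["color"]
cv2.imwrite("pics/side5f.png",b)
c=[cv2.resize(x,(400,500),interpolation=cv2.INTER_CUBIC) for x in (a[180:305,290:390],b[190:315,270:370])]
cv2.imwrite("pics/tip5.png",cv2.convertScaleAbs(np.hstack(c),alpha=1.4));cv2.imwrite("pics/w5.png",w)
E
```

```text
(array([-0.04,  0.07,  0.05]), array([-0.01,  0.  , -0.01]))
```

View pics/tip5.png

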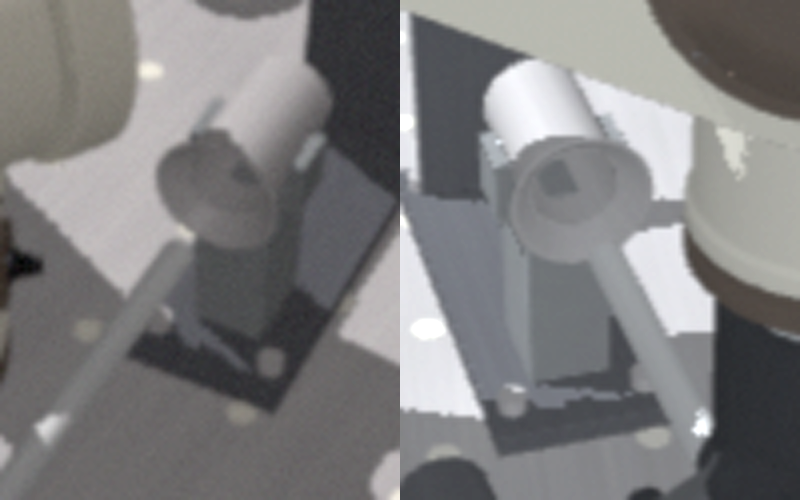

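View pics/w5.png

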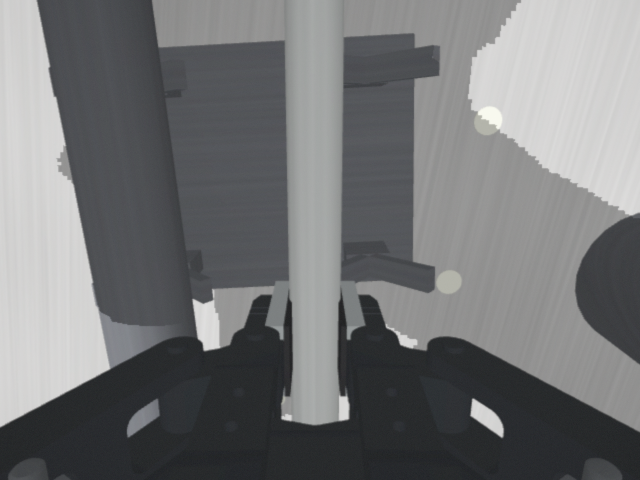

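```bash
python3 - <<'E'
from h import *
np.set_printoptions(precision=4,suppress=True)
t=tri((335.5,240),(321,252.5));m=tri((344.2,228.7),(315.4,240.2))
print(t,m,m-t)
u=np.array([-.1443,.9895,0]);tip=np.array([.611,-.1778,.1307])+.257*u;print(tip,[proj(n,tip+k*u) for n in("scene","side") for k in (0,.04)])
E
```

```text
[0.5724 0.0793 0.1262] [0.5677 0.1164 0.127 ] [-0.0046  0.0371  0.0008]
[0.5739 0.0765 0.1307] [array([335.4017, 239.1439]), array([344.3402, 226.5746]), array([322.2566, 251.5122]), array([316.0415, 239.2986])]
```

Relative to the mouth, the tip is 37 mm short and within about 1 mm of the axis. Feeding along tool z.

Request:
{"op": "send_rows", "data": {
  "increments": "0 0 1.5 0 0 0 -1;0 0 2 0 0 0 -1;0 0 2 0 0 0 -1;0 0 2 0 0 0 -1;0 0 1.5 0 0 0 -1;0 0 0 0 0 0 -1;0 0 0 0 0 0 -1"
}}

```text
t: 8.5
eef_pos: [0.5979, -0.0878, 0.1125]
eef_rot: [0.705, 0.052, -0.052, -0.705]
wrist_force: [0.2, -0.0, -1.8]
opening: 0.0142
```

```bash
python3 - <<'E'
from h import *
from rig import bot
np.set_printoptions(precision=4,suppress=True)
u=np.array([-.1443,.9895,0])
print(delta(bot,np.array([.6105,-.1774,.1113])+.09*u,Rt((-.1443,.9895),1)))
b=bot.grab_frame("side")["color"];a=bot.grab_frame("scene")["color"]
c=[cv2.resize(x,(400,500),interpolation=cv2.INTER_CUBIC) for x in (a[180:305,290:390],b[190:315,270:370])]
cv2.imwrite("pics/tip6.png",cv2.convertScaleAbs(np.hstack(c),alpha=1.4))
E
```

```text
(array([-0.04,  0.12, -0.05]), array([0.01, 0.07, 0.02]))
```

View pics/tip6.png

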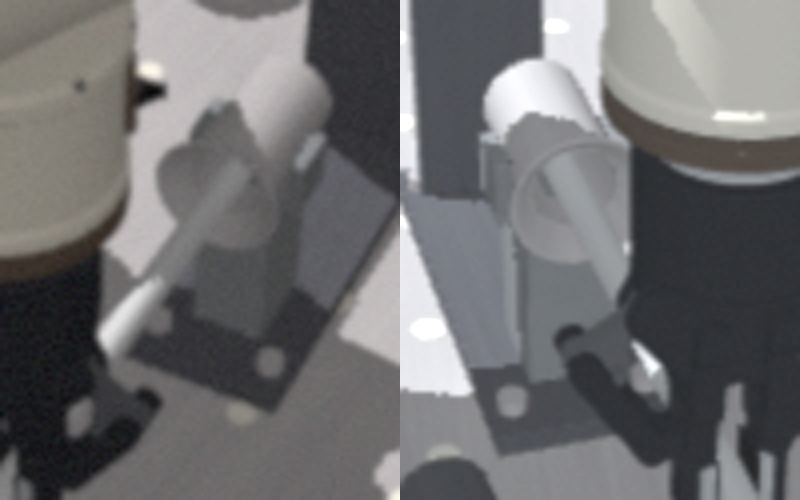

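The bar has entered the mouth centrally, with no contact force. About 147 mm is left to feed.

Request:
{"op": "send_rows", "data": {
  "increments": "0 0.1 1.5 0 0 0 -1;0 0 2 0 0 0 -1;0 0 2 0 0 0 -1;0 0 2 0 0 0 -1;0 0 2 0 0 0 -1;0 0 1.5 0 0 0 -1;0 0 1 0 0 0 -1;0 0 0 0 0 0 -1"
}}

```text
t: 9.4
eef_pos: [0.5803, 0.0314, 0.1113]
eef_rot: [-0.705, -0.052, 0.052, 0.705]
wrist_force: [0.5, -0.4, -2.7]
opening: 0.0138
```

```bash
python3 - <<'E'
from h import *
from rig import bot
np.set_printoptions(precision=4,suppress=True)
u=np.array([-.1443,.9895,0])
s=bot.state();print(s["wrist_force"],s["torque"])
print(delta(bot,np.array([.6105,-.1774,.1113])+.235*u,Rt((-.1443,.9895),1)))
b=bot.grab_frame("side")["color"];a=bot.grab_frame("scene")["color"]
c=[cv2.resize(x,(400,500),interpolation=cv2.INTER_CUBIC) for x in (a[140:265,310:410],b[160:285,250:350])]
cv2.imwrite("pics/tip7.png",cv2.convertScaleAbs(np.hstack(c),alpha=1.6))
E
```

```text
[ 0.4627 -0.4194 -2.7029] [-0.2212 -0.0464  0.0035]
(array([-0.02,  0.  ,  2.4 ]), array([-0.01,  0.07,  0.  ]))
```

View pics/tip7.png

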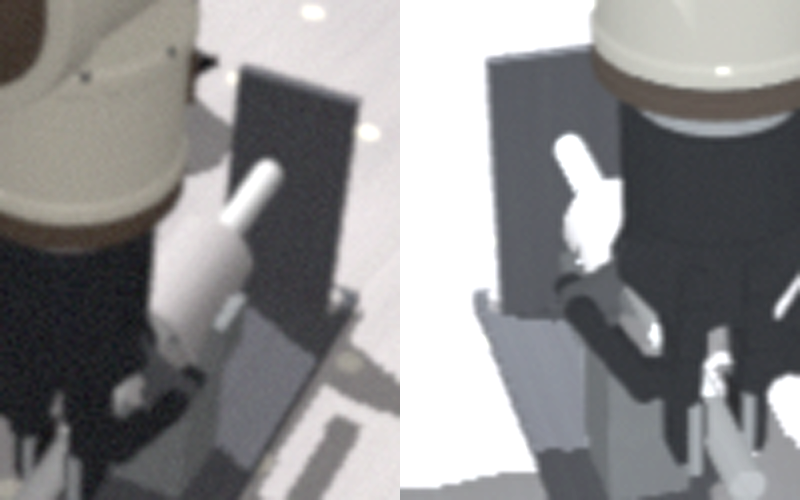

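The tip is out of the far end of the tube, central, and about 25 mm short of the plate. I'll lower the bar towards the bore floor, then advance gently.

Request:
{"op": "send_rows", "data": {
  "increments": "0 0.4 0.8 0 0 0 -1;0 0.4 0.8 0 0 0 -1;0 0 0 0 0 0 -1;0 0 0 0 0 0 -1"
}}

```text
t: 9.9
eef_pos: [0.578, 0.0465, 0.1031]
eef_rot: [-0.705, -0.051, 0.052, 0.705]
wrist_force: [-0.1, -0.3, -1.7]
opening: 0.0142
```

Request:
{"op": "send_rows", "data": {
  "increments": "0 0 0.2 0 0 0 -1;0 0 0.2 0 0 0 -1;0 0 0 0 0 0 -1"
}}

```text
t: 10.2
eef_pos: [0.5775, 0.0504, 0.1034]
eef_rot: [-0.705, -0.051, 0.051, 0.705]
wrist_force: [0.2, 0.2, -0.9]
opening: 0.0138
```

```bash
python3 - <<'E'
from h import *
from rig import bot
np.set_printoptions(precision=4,suppress=True)
s=bot.state();print(s["wrist_force"],s["torque"])
b=bot.grab_frame("side")["color"];a=bot.grab_frame("scene")["color"]
c=[cv2.resize(x,(400,500),interpolation=cv2.INTER_CUBIC) for x in (a[140:265,310:410],b[160:285,250:350])]
cv2.imwrite("pics/tip8.png",cv2.convertScaleAbs(np.hstack(c),alpha=1.6))
E
```

```text
[ 0.1646  0.1633 -0.9152] [-0.1198  0.0097  0.019 ]
```

View pics/tip8.png

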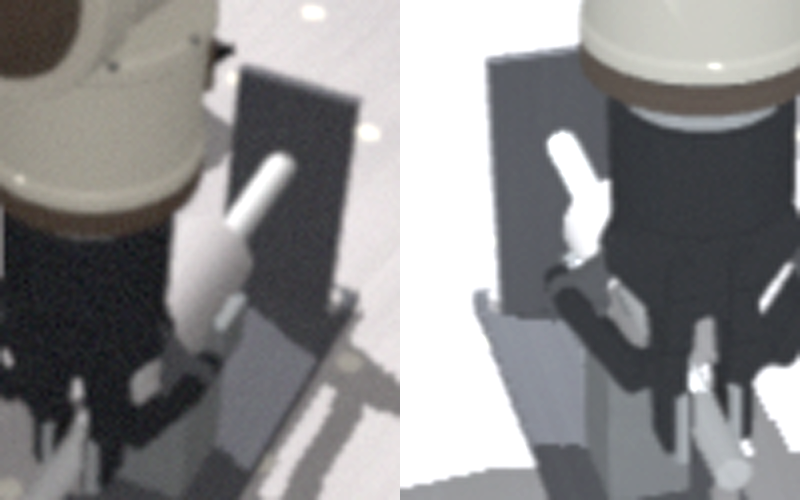

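Request:
{"op": "send_rows", "data": {
  "increments": "0 0 0.2 0 0 0 -1;0 0 0.2 0 0 0 -1;0 0 0 0 0 0 -1"
}}

```text
t: 10.6
eef_pos: [0.5769, 0.0545, 0.1033]
eef_rot: [-0.705, -0.051, 0.051, 0.705]
wrist_force: [0.2, -0.2, -2.4]
opening: 0.0139
```

Request:
{"op": "send_rows", "data": {
  "increments": "0 0 0.1 0 0 0 -1;0 0 0.1 0 0 0 -1;0 0 0 0 0 0 -1"
}}

```text
t: 10.9
eef_pos: [0.5766, 0.0563, 0.1033]
eef_rot: [-0.705, -0.051, 0.051, 0.705]
wrist_force: [0.9, -0.5, -1.7]
opening: 0.014
```

Request:
{"op": "send_rows", "data": {
  "increments": "0 0 0.1 0 0 0 -1;0 0 0.1 0 0 0 -1;0 0 0 0 0 0 -1"
}}

```text
t: 11.2
eef_pos: [0.5764, 0.0578, 0.1033]
eef_rot: [0.706, 0.051, -0.051, -0.705]
wrist_force: [0.6, -5.5, -1.5]
opening: 0.0144
```

Request:
{"op": "send_rows", "data": {
  "increments": "0 0 0.1 0 0 0 -1;0 0 0 0 0 0 -1"
}}

```text
t: 11.4
eef_pos: [0.5766, 0.0579, 0.1035]
eef_rot: [0.706, 0.051, -0.051, -0.704]
wrist_force: [1.3, -12.2, -0.8]
opening: 0.0141
```

```bash
python3 - <<'E'
from h import *
from rig import bot
np.set_printoptions(precision=4,suppress=True)
s=bot.state();print(s["eef_pos"],s["wrist_force"],s["torque"])
b=bot.grab_frame("side")["color"];a=bot.grab_frame("scene")["color"]
c=[cv2.resize(x,(400,500),interpolation=cv2.INTER_CUBIC) for x in (a[140:265,310:410],b[160:285,250:350])]
cv2.imwrite("pics/tip9.png",cv2.convertScaleAbs(np.hstack(c),alpha=1.6))
E
```

```text
[0.5766 0.0579 0.1035] [  1.2648 -12.1972  -0.7877] [-2.1491 -0.1833  0.0345]
```

View pics/tip9.png

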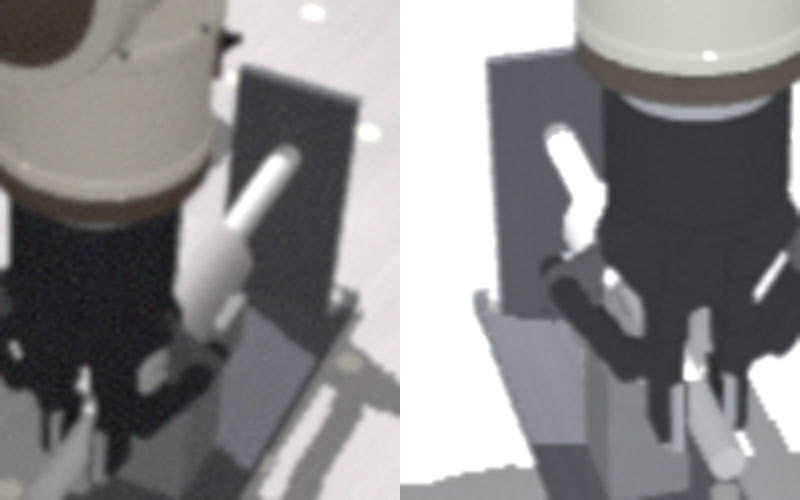

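Contact is confirmed: 12 N axially with no further travel, and the hand is where predicted. I'll ease the preload, lower 3 mm and release.

Request:
{"op": "send_rows", "data": {
  "increments": "0 0.15 0 0 0 0 -1;0 0.15 -0.1 0 0 0 -1;0 0 0 0 0 0 -1"
}}

```text
t: 11.8
eef_pos: [0.5766, 0.0579, 0.1004]
eef_rot: [0.705, 0.051, -0.051, -0.705]
wrist_force: [1.2, -5.7, 0.9]
opening: 0.0141
```

Request:
{"op": "send_rows", "data": {
  "increments": "0 0 0 0 0 0 -0.5;0 0 0 0 0 0 -0.3;0 0 0 0 0 0 0;0 0 0 0 0 0 0.3;0 0 0 0 0 0 0.3;0 0 0 0 0 0 0.3;0 0 0 0 0 0 0.3"
}}

```text
t: 12.5
eef_pos: [0.5764, 0.0582, 0.1003]
eef_rot: [-0.705, -0.051, 0.051, 0.705]
wrist_force: [0.2, -0.6, -0.2]
opening: 0.0555
```

```bash
python3 - <<'E'
from h import *
from rig import bot
b=bot.grab_frame("side")["color"];a=bot.grab_frame("scene")["color"]
c=[cv2.resize(x,(400,500),interpolation=cv2.INTER_CUBIC) for x in (a[140:265,310:410],b[160:285,250:350])]
cv2.imwrite("pics/tip10.png",cv2.convertScaleAbs(np.hstack(c),alpha=1.6))
E
```

```text
(no output)
```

View pics/tip10.png

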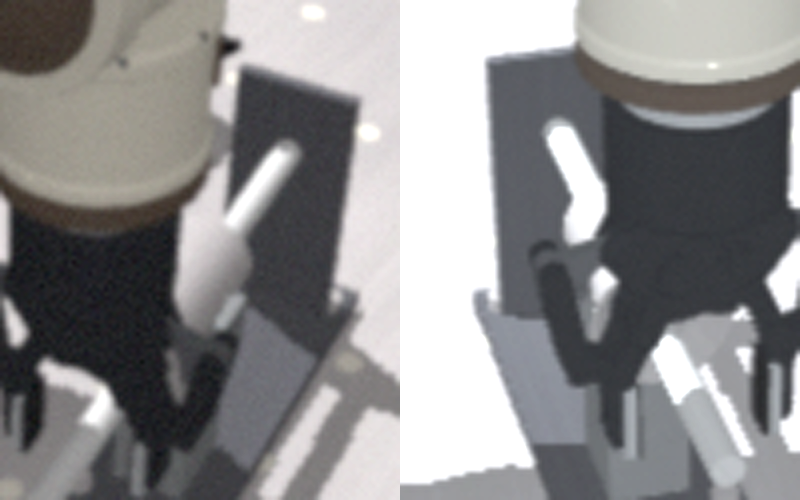

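The bar is released and rests in the tube with its tip at the plate. Withdrawing straight up.

Request:
{"op": "send_rows", "data": {
  "increments": "0 -1 0 0 0 0 0.3;0 -2 0 0 0 0 0.3;0 -2 0 0 0 0 0.3;0 -3 0 0 0 0 0.3;0 -3 0 0 0 0 0.3;0 -3 0 0 0 0 0.3;0 -3 0 0 0 0 0.3;0 -3 0 0 0 0 0.3"
}}

```text
t: 13.4
eef_pos: [0.5761, 0.0582, 0.3025]
eef_rot: [-0.705, -0.052, 0.051, 0.705]
wrist_force: [0.8, -0.4, -0.6]
opening: 0.0554
```

Request:
{"op": "send_rows", "data": {
  "increments": "0 0 -3 0 0 0 0.3;0 0 -4 0 0 0 0.3;0 0 -4 0 0 0 0.3;0 0 -4 0 0 0 0.3;0 0 -4 0 0 0 0.3;0 0 0 0 0 0 0.3;0 0 0 0 0 0 0.3;0 0 0 0 0 0 0.3"
}}

```text
t: 14.2
eef_pos: [0.6038, -0.1292, 0.3008]
eef_rot: [-0.705, -0.052, 0.051, 0.705]
wrist_force: [-0.3, 0.2, -0.3]
opening: 0.0554
```

```bash
python3 - <<'E'
from h import *
from rig import bot
b=bot.grab_frame("side")["color"];a=bot.grab_frame("scene")["color"]
cv2.imwrite("pics/side11.png",b)
c=[cv2.resize(x,(400,500),interpolation=cv2.INTER_CUBIC) for x in (a[140:290,290:410],b[160:310,240:360])]
cv2.imwrite("pics/tip11.png",cv2.convertScaleAbs(np.hstack(c),alpha=1.4))
u=np.array([-.1443,.9895,0]);m=np.array([.568,.114,.118])
print([proj(n,m+k*u) for n in("scene","side") for k in (-.1,.2)])
E
```

```text
[array([320.27637046, 264.56744789]), array([381.91112994, 177.20065883]), array([332.40427107, 278.23885112]), array([290.1790413 , 193.90415979])]
```

View pics/tip11.png

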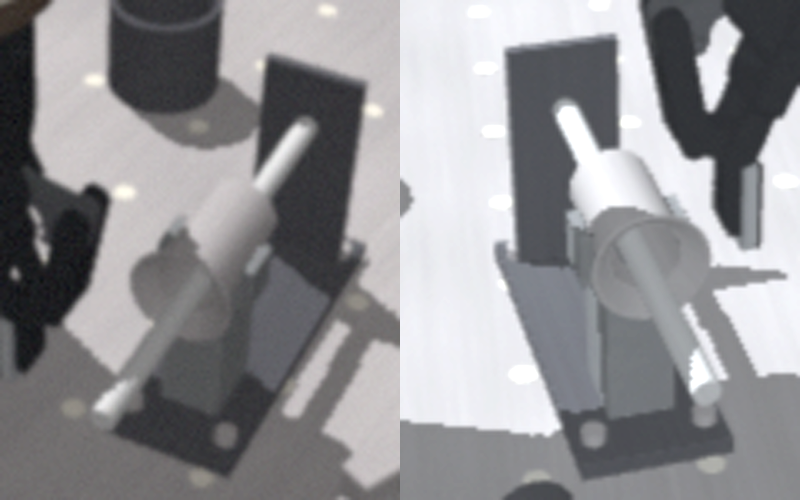

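View pics/side11.png

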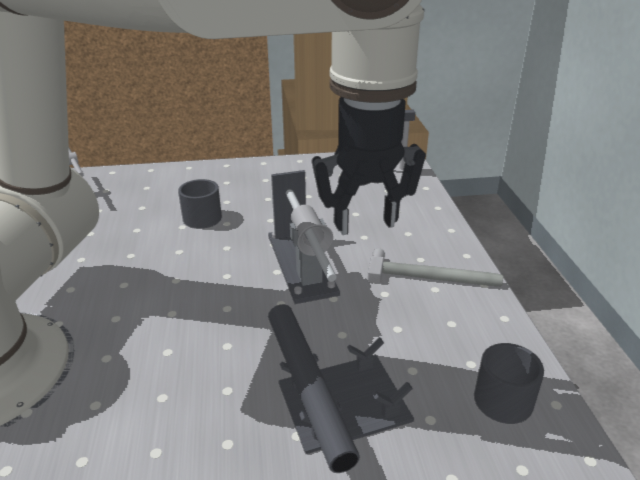

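The bar's front end is at scene (382,177), against a predicted (381.9,177.2) at the plate. Its rear end is at side (332,277), against (332.4,278.2). The pipe hasn't moved and the robot is clear.

```bash
python3 -c "
from rig import bot
print(bot.finish_job())"
```

```text
the job is handed in; nothing more can be done
None
```

The slim bar is through the guide tube with its front end at the stop plate. It has been let go and rests on the bore floor. I handed the job in at about 14.3 s.

**What I did:** I gripped the bar about 105 mm behind its centre. The first grip was 5 mm too high, so I reopened, lowered and regripped. I then lined it up with the tube axis (about 8.3° from +y) and fed it straight in. It met the plate at about 12 N axial force with no further travel. I eased that back to about 6 N, lowered the bar 3 mm, opened the jaws and withdrew upwards and back.

**Last checks:**
- **Bar position:** both ends lie within about 1–2.5 pixels of where a bar resting on the bore floor against the plate should appear, in both cameras. After release, contact with the plate was judged only from these images, so a gap of a millimetre or so would not show.
- **Pipe:** it lies on the rack where it was.
- **Robot:** it is clear of everything, and its wrist force is near zero.

**Disagreements:** triangulated heights came out about 4 mm low at both the mouth and the bar tip. I therefore aligned the bar relative to the mouth instead of by absolute height. The single-camera estimates of the mouth differed by about 5 mm, well within the flare's clearance.

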